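Snap the biscuit box lid shut corner by corner

TASK

The lid of the big biscuit box has sprung up at all four corners. Press its rim down corner by corner until every one clicks and stays shut. Do not pick the box up or push it out of its place, and leave everything else on the shelf standing where it is.

Things in the scene. Friction and masses are not known exactly. Their poses are not given: they have to be found in the camera images.
- biscuit_box: Full biscuit box, loose, 0.4 to 0.9 kg: white tub 166 x 126 mm, 70 mm high, under a grey press-on lid 178 x 138 mm (corner radius 20 mm) whose four corners have sprung up. Origin: centre of its underside; z up, x along the long side. Shut, the lid's flat middle is 72.5 mm and its edge ridge (4.5 mm wide) 74.5 mm above the shelf. A pull tab sticks out at +x. Pressing a corner down does not tip it.
- corner1 (a joint): Bend of the springy lid corner at the box's -x, +y corner, rad: 0 shut, 0.35 to 0.42 sprung up (rim 6 to 8 mm high). It bends about a line cutting it off 48 mm along each side. Pressed down near its tip it resists up to about 10 N, clicks over a bead on the tub at about 0.13 and stays within 0.02 of 0; let go before, it springs up. Once shut it is hard against the tub.
- corner1_rim (a point): The place to press for corner1, at the box's -x, +y corner: top of the lid's rim, on the corner's bisector 7 mm in from its rounded tip; moves with the corner, 74.5 mm above the shelf when shut.
- corner2 (a joint): Bend of the springy lid corner at its -x, -y corner, rad: 0 shut, 0.35 to 0.42 sprung up (rim 6 to 8 mm high). It bends about a line cutting it off 48 mm along each side. Pressed down near its tip it resists up to about 10 N, clicks over a bead on the tub at about 0.13 and stays within 0.02 of 0; let go before, it springs up. Once shut it is hard against the tub.
- corner2_rim (a point): The place to press for corner2, at its -x, -y corner: top of the lid's rim, on the corner's bisector 7 mm in from its rounded tip; moves with the corner, 74.5 mm above the shelf when shut.
- corner3 (a joint): Bend of the springy lid corner at its +x, -y corner, rad: 0 shut, 0.35 to 0.42 sprung up (rim 6 to 8 mm high). It bends about a line cutting it off 48 mm along each side. Pressed down near its tip it resists up to about 10 N, clicks over a bead on the tub at about 0.13 and stays within 0.02 of 0; let go before, it springs up. Once shut it is hard against the tub.
- corner3_rim (a point): The place to press for corner3, at its +x, -y corner: top of the lid's rim, on the corner's bisector 7 mm in from its rounded tip; moves with the corner, 74.5 mm above the shelf when shut.
- corner4 (a joint): Bend of the springy lid corner at its +x, +y corner, rad: 0 shut, 0.35 to 0.42 sprung up (rim 6 to 8 mm high). It bends about a line cutting it off 48 mm along each side. Pressed down near its tip it resists up to about 10 N, clicks over a bead on the tub at about 0.13 and stays within 0.02 of 0; let go before, it springs up. Once shut it is hard against the tub.
- corner4_rim (a point): The place to press for corner4, at its +x, +y corner: top of the lid's rim, on the corner's bisector 7 mm in from its rounded tip; moves with the corner, 74.5 mm above the shelf when shut.
- espresso_cup: White espresso cup, 62 mm wide, 56 mm high, beside the box; origin: centre of its underside. Bystander.
- teaspoon: Teaspoon, 135 mm long, lying beside the box; origin: middle of its underside. Bystander.
- sugar_jar: Glass sugar jar with steel cap, 68 mm wide, 88 mm high, beside the box; origin: centre of its underside. Bystander.
- small_box: Small shut snap-lid box of the same make, 84 x 62 x 40 mm, beside the big one; origin: centre of its underside. Bystander.
- moka_pot: Aluminium six-cup moka pot, 104 mm wide at the base, 213 mm high, black handle reaching 90 mm from its axis; origin: centre of its underside. Bystander.
- creamer_jug: Blue ceramic creamer jug, 84 mm wide, 107 mm high; origin: centre of its underside. Bystander.
Not all that is in view belongs to the job. What is shaped like the biscuit_box but purple is not meant.

How it is judged (in metres and radians):
At the end, for the whole second after the job is handed in: All four lid corners are clicked shut (each corner joint below 0.06 rad) and stay so; the biscuit box stands upright within 40 mm of where it was, at rest, and every other thing is within 30 mm of where it was (value of joint each of corner1, corner2, corner3, corner4 below 0.06 rad and distance of biscuit_box from where it was at the start of the episode below 0.04 m and angle between biscuit_box's own z axis and vertical below 0.05 rad and linear speed of biscuit_box below 0.02 m/s and distance of each of espresso_cup, teaspoon, sugar_jar, small_box, moka_pot, creamer_jug from where it was at the start of the episode below 0.03 m); the robot touches nothing.
It fails at once if the biscuit box is lifted or tipped up (height (world z) of biscuit_box above 0.012 m or angle between biscuit_box's own z axis and vertical above 0.15 rad).
It fails at once if the biscuit box is pushed more than 40 mm out of its place (distance of biscuit_box from where it was at the start of the episode above 0.04 m).
It fails at once if another thing on the shelf is shifted by more than 30 mm, lifted or knocked over (distance of any of espresso_cup, teaspoon, sugar_jar, small_box, moka_pot, creamer_jug from where it was at the start of the episode above 0.03 m or angle between any of espresso_cup, teaspoon, sugar_jar, small_box, moka_pot, creamer_jug's own z axis and vertical above 0.5 rad).
It also fails if it takes over 42 s, if anything falls off the work surface, if the arm or the gripper's body presses on something with over 40 N, if the wrist force passes 120 N, or if a joint passes its speed limit or range.

ROBOT

A 6-joint arm with a two-finger parallel gripper is mounted at the origin on the work surface. World frame = base frame: x ahead of the robot, y to its left, z up, the work surface at z = 0. Lengths are in mm, angles in rad, forces in N, time in s.
With the tool pointing down it reaches from about 350 to 775 mm from the base axis. Payload 7.3 kg.
Tool frame: the origin (TCP) lies at the very end of the fingers, on their centre line; the grasp point (between the pads) lies 19 mm behind it; z points along the fingers, y is the line along which they close (so a half turn about z gives the same grasp; the last joint's range is limited). The gripper opens to 92 mm and grips with 3 to 60 N. Pads are 19 mm wide; open, the fingers measure 130 mm over their backs; the gripper's body (75 mm by 190 mm) begins 47 mm behind the grasp point.
Start: joints at [-0.146, 0.342, 1.524, -0, 1.275, -0.146], TCP at [525.019, 0.019, 226.741] pointing down, gripper open.
Joint ranges: [-2.53, 2.53], [-0.77, 2.02], [0.04, 2.7], [-1, 4.14], [0.28, 2.66], [-3.11, 3.11]. Speed limits (rad/s): [2.57, 2.57, 3.14, 3.14, 3.14, 3.14].

INTERFACE

Orientations are given as [roll, pitch, yaw] about the fixed x, y, z axes, in that order (R = Rz(yaw) Ry(pitch) Rx(roll)).
In Python, from plant import bot gives the robot as it stands.
- The arm moves only by the tool jog_arm, never from a script. Its argument "targets" is a list of rows, each an object with "xyz": the shift along the tool's x, y, z as a fraction of full scale, a list of three; "spin": the turn about the tool's z as a fraction of full scale. In form: [{"xyz": [x, y, z], "spin": spin}, ...]. A call has exactly 10 rows; each row shifts and turns the commanded pose from where the row before left it, along the tool's axes as they then stand; what a row does not reach is not made up. Full scale, the value 1, is 80 mm for a shift and 0.1 rad for a turn. A row lasts 1/8 s, in which the tool goes at most 62.5 mm and 10.7 degrees, less where a joint would pass 70% of its speed; a pose out of reach is approached as far as the arm can. A call with a number of a shift or a turn outside -1 to 1 is refused whole. A call with a gripper value outside its range is refused whole. "gripper" is the opening in per cent of the stroke, from 0 (shut) to 100 (fully open), set as the call begins (left out, the last holds). The fingers move at their own pace and stop on an object; the grip force is fixed at half the most. Time passes only in rows, so rows that do not move let the fingers close, or fill a call up. It gives the time, the measured TCP pose, the force, the opening and the grip force at its end, in the units of the state.
- bot.get_obs(): the state, without advancing time (a new reading comes with each control period).
- bot.capture(name): name is "scene" or "side" or "wrist"; returns the picture (420x560x3 uint8, blue, green, red); there is no depth.
- bot.get_calibration(name): a dict with "vfov" (degrees; the focal length in pixels is half the picture's height over the tangent of half this angle, whatever the lens; pixels are square), "cx", "cy" (the principal point, pixels), "eye" and "rotation" of the camera in the world. Camera axes: x right, y down, z forward; pixel columns grow to the right and rows downward; lengths in mm; the calibration is good to about 2 mm. A picture is of the moment at which its call begins: read the wrist's pose just before it. get_calibration takes no time and is no camera call; for the wrist camera it gives the pose at the moment of the call.
- bot.close_job(): hands the job in; it is judged then, once.
The state is a dict: "time": time; "joint_positions": joint angles; "dq": joint speeds; "tau": joint torques, N m; "tool_pos": TCP position; "tcp_rot": TCP orientation; "contact_force": force on the tool from outside, world axes, zero at the start; "moment": the same for the moment, N m; "grip_width": finger opening in mm; "finger_force": force on a finger pad.
Only numpy, scipy, OpenCV 4.12 (cv2) and the standard library are available. Lean on these libraries where they do the work, as an engineer would, in place of code of your own. Each camera call takes 0.05 s, during which the arm holds its last target. There are 200 camera calls.

## Working session

There is one attempt and no reset: what is moved stays moved. The work goes in short steps, Python scripts to look and compute and a tool call to move; the robot and the scene stay as the last step left them, time stands still between calls to the robot, and variables do not carry over. Pictures are saved under pics/ and viewed, at most 10 in all, crops included, and the job is handed in when it is done.

Besides the shell and the picture viewer there is one more tool, called after "Call:" as name(argument=value, ...) on one line, values as JSON. jog_arm: Moves the arm, as the interface text tells. Shift numbers are shares of 80 mm and turn numbers shares of 0.1 rad, none past 1 either way. Its arguments: {"type":"object","properties":{"targets":{"type":"array","items":{"type":"object","properties":{"xyz":{"type":"array","items":{"type":"number"}},"spin":{"type":"number"}}}},"gripper":{"type":"number"}},"required":["targets"]}

```bash
mkdir -p pics; python3 - <<'E'
from plant import bot
import cv2,numpy as np
o=bot.get_obs();print(o['tool_pos'],o['tcp_rot'],o['time'],o['contact_force'])
for n in('scene','wrist'):
    c=bot.get_calibration(n);print(n,c)
    cv2.imwrite(f'pics/{n}0.png',cv2.resize(bot.capture(n),(800,600),interpolation=cv2.INTER_CUBIC))
E
```

```text
[5.24588967e+02 7.98497263e-02 2.26058600e+02] [-3.14007952e+00 -2.04296206e-04  1.57082457e+00] 0.0 [ 0.27060563 -0.21783787  0.30806463]
scene {'vfov': 49.520445602533584, 'cx': 271.63684938342493, 'cy': 218.9969417642075, 'eye': array([1524.21470177, -287.34766381,  922.26326095]), 'rotation': array([-2.27252108e+00,  1.77045884e-03,  1.26419089e+00])}
wrist {'vfov': 69.13207198920801, 'cx': 276.88996745921025, 'cy': 210.44753500060483, 'eye': array([525.67702546,  75.51315108, 384.36390214]), 'rotation': array([2.85638084e+00, 1.05350992e-03, 1.71469166e-03])}
```

View pics/scene0.png

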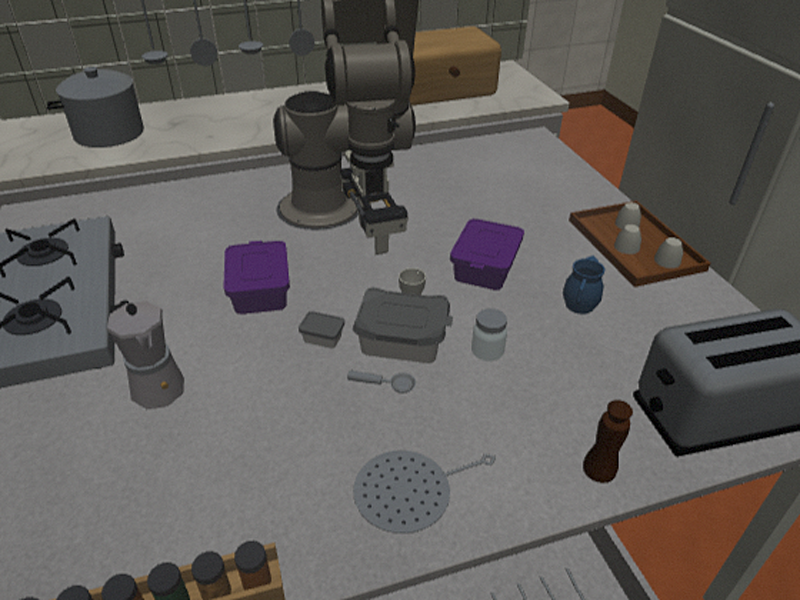

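View pics/wrist0.png

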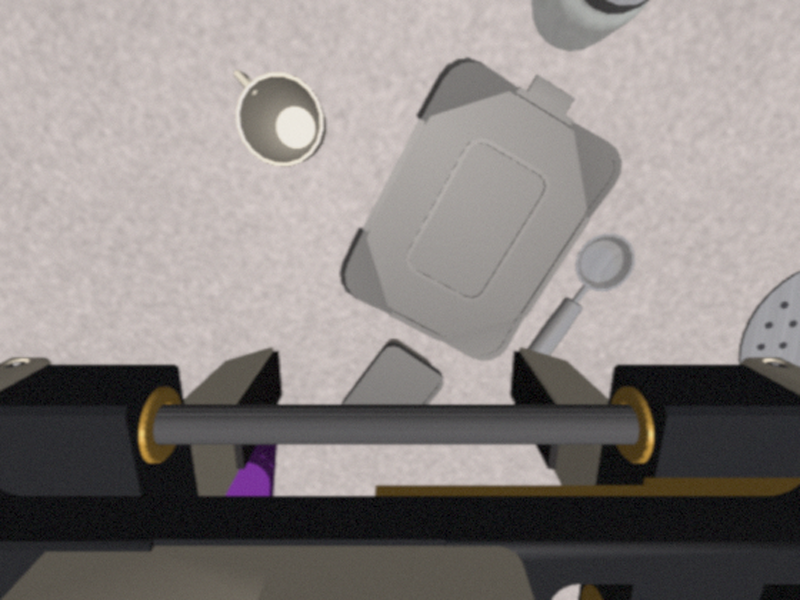

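The wrist picture (800x600) shows the grey box with its tab up and to the right. The lid tips are near (450,62), (615,160), (345,275) and (490,357). The embossed rectangle's corners are near (481,141), (545,183), (471,297) and (409,255). The cup is to the left, the spoon to the right and the small box at the bottom.

```bash
cat > h.py <<'E'
import numpy as np
from scipy.spatial.transform import Rotation as R
from scipy.optimize import least_squares
def ray(c,p,z):
    f=210/np.tan(np.radians(c['vfov']/2))
    p=np.atleast_2d(p).astype(float)
    d=np.c_[(p[:,0]-c['cx'])/f,(p[:,1]-c['cy'])/f,np.ones(len(p))]@R.from_euler('xyz',c['rotation']).as_matrix().T
    return (c['eye']+d*((z-c['eye'][2])/d[:,2])[:,None])[:,:2]
E
python3 - <<'E'
from plant import bot
from h import *
c=bot.get_calibration('wrist');s=.7
inner=ray(c,np.array([[481,141],[545,183],[471,297],[409,255]])*s,72.5)
print('inner',inner.round(1),inner.mean(0)); d=inner[0]-inner[3]+inner[1]-inner[2];print('yaw',np.arctan2(d[1],d[0]))
L=ray(c,np.array([[418,118],[362,232]])*s,74.5);Rr=ray(c,np.array([[585,232],[525,325]])*s,74.5)
T=ray(c,np.array([[527,93],[573,120]])*s,74.5);B=ray(c,np.array([[388,312],[450,345]])*s,74.5)
def res(p):
    e=np.array([np.cos(p[2]),np.sin(p[2])]);n=np.array([-e[1],e[0]])
    return np.r_[(L-p[:2])@n-69,(Rr-p[:2])@n+69,(T-p[:2])@e-89,(B-p[:2])@e+89]
r=least_squares(res,[560,170,1.0]);p=r.x;print('fit',p,r.fun.round(1))
e=np.array([np.cos(p[2]),np.sin(p[2])]);n=np.array([-e[1],e[0]])
k=20-13/2**.5
for i,(a,b) in enumerate([(-1,1),(-1,-1),(1,-1),(1,1)]):print(i+1,p[:2]+a*(89-k)*e+b*(69-k)*n)
print('tips at z81',ray(c,np.array([[450,62],[615,160],[345,275],[490,357]])*s,81).round(1))
E
```

```text
inner [[583.   96.3]
 [628.8  69. ]
 [581.7 -13. ]
 [535.2  18.5]] [582.17857233  42.69814476]
yaw 1.035654754931464
fit [583.390856    40.93610602   1.08999186] [ 1.4  0.8 -1.2 -1.1 -1.3 -1.   1.9  0.4]
1 [495.6327378   -1.47752734]
2 [598.82217467 -55.30462345]
3 [671.1489742   83.34973938]
4 [567.95953734 137.17683549]
tips at z81 [[559.4 142.2]
 [670.9  84. ]
 [489.4   5.5]
 [596.9 -57.6]]
```

```bash
python3 - <<'E'
from plant import bot
import cv2
im=bot.capture('wrist')[30:260,225:450]
cv2.imwrite('pics/crop1.png',cv2.convertScaleAbs(cv2.resize(im,None,fx=2.6,fy=2.6,interpolation=cv2.INTER_CUBIC),alpha=1.4))
E
```

```text
(no output)
```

View pics/crop1.png

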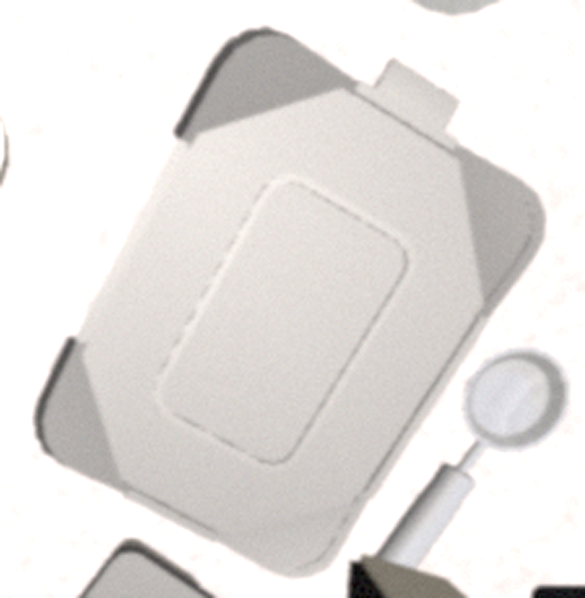

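The enlarged crop shows the fold ends on the lid edge near (187,138), (352,90), (460,150), (485,312), (80,343), (122,490) and (365,497). I'll fit the pose to these.

```bash
python3 - <<'E'
from plant import bot
from h import *
c=bot.get_calibration('wrist')
px=np.array([[187,138],[352,90],[460,150],[485,312],[80,343],[122,490],[365,497]])/2.6+[225,30]
bx=np.array([[41,69],[89,21],[89,-21],[41,-69],[-41,69],[-89,21],[-41,-69]])
f=210/np.tan(np.radians(c['vfov']/2))
def und(p,k):
    q=(p-[c['cx'],c['cy']])/f; r2=(q**2).sum(1,keepdims=True)
    return q*(1+k*r2)*f+[c['cx'],c['cy']]
def tr(p,b):
    C,S=np.cos(p[2]),np.sin(p[2]);return p[:2]+b@np.array([[C,S],[-S,C]])
for usek in(0,1):
    g=lambda p:(tr(p,bx)-ray(c,und(px,p[3]*usek),74.5)).ravel()
    r=least_squares(g,[583,41,1.08,0]);print(r.x,r.fun.reshape(-1,2).round(1).tolist())
    k=20-13/2**.5
    print(tr(r.x,np.array([[-1,1],[-1,-1],[1,-1],[1,1]])*[89-k,69-k]).round(1).tolist())
E
```

```text
[581.76691949  40.86147576   1.06911811   0.        ] [[-3.4, 0.0], [3.1, 3.0], [-1.0, 2.7], [1.6, -4.3], [-2.6, 2.3], [0.2, -2.7], [2.1, -1.1]]
[[493.1, 0.3], [595.2, -55.7], [670.4, 81.4], [568.3, 137.4]]
[5.82906729e+02 4.21387356e+01 1.06943041e+00 8.30338543e-02] [[-2.5, -0.4], [2.5, 1.2], [-2.8, 1.1], [0.2, -4.2], [-1.4, 3.5], [1.3, -1.5], [2.6, 0.3]]
[[494.3, 1.5], [596.4, -54.4], [671.5, 82.7], [569.5, 138.7]]
```

Call:
jog_arm(gripper=0, targets=[{"xyz":[0.0,-0.2,0.2]},{"xyz":[0.01,-0.18,0.3]},{"xyz":[0,0,0.4]},{"xyz":[0,0,0.4]},{"xyz":[0,0,0.25]},{"xyz":[0,0,0.05]},{"xyz":[0,0,0]},{"xyz":[0,0,0]},{"xyz":[0,0,0]},{"xyz":[0,0,0]}])

```text
invalid input
```

```bash
python3 - <<'E'
from plant import bot
import cv2
o=bot.get_obs();print(o['tool_pos'],o['contact_force'],o['grip_width'],o['time'])
cv2.imwrite('pics/w1.png',cv2.resize(bot.capture('wrist'),(800,600)))
E
```

```text
[5.24694659e+02 6.07194215e-02 2.26204555e+02] [-0.00526768  0.11329885 -0.63828893] 92.04395753306258 0.15
```

View pics/w1.png

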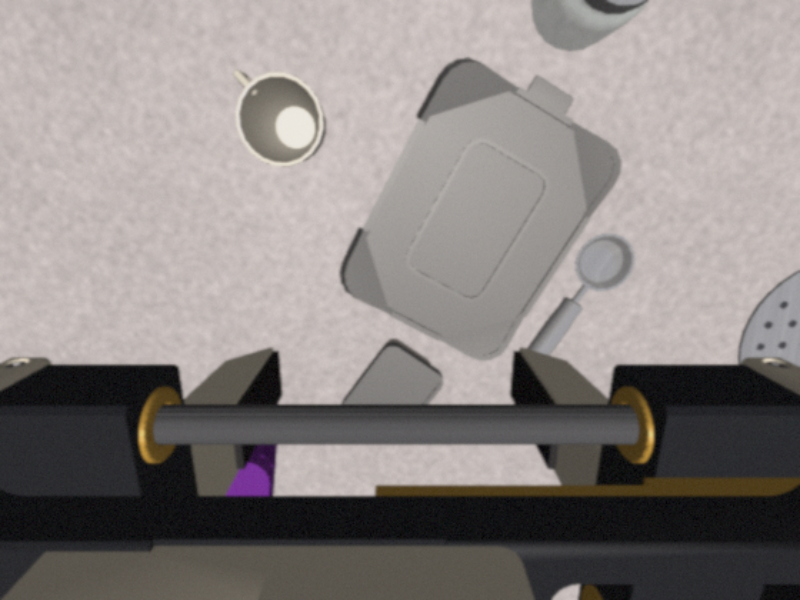

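The view is unchanged because the call was refused: every row needs a spin.

Call:
jog_arm(gripper=0, targets=[{"xyz":[0.0,-0.2,0.2],"spin":0},{"xyz":[0.01,-0.18,0.3],"spin":0},{"xyz":[0,0,0.4],"spin":0},{"xyz":[0,0,0.4],"spin":0},{"xyz":[0,0,0.25],"spin":0},{"xyz":[0,0,0.05],"spin":0},{"xyz":[0,0,0],"spin":0},{"xyz":[0,0,0],"spin":0},{"xyz":[0,0,0],"spin":0},{"xyz":[0,0,0],"spin":0}])

```text
time: 1.45
tool_pos: [494.9, 0.8, 99.2]
tcp_rot: [3.141, 0.0, 1.571]
contact_force: [0.3, 0.3, 0.1]
grip_width: 0.7
finger_force: 0.0
```

```bash
python3 - <<'E'
from plant import bot
import cv2
o=bot.get_obs();print(o['tool_pos'],o['contact_force'],o['grip_width'],o['time'])
cv2.imwrite('pics/w2.png',cv2.resize(bot.capture('wrist'),(800,600)))
E
```

```text
[494.87257316   0.78723496  99.19610356] [0.3145182  0.27287021 0.08725195] 0.670225608488587 1.45
```

View pics/w2.png

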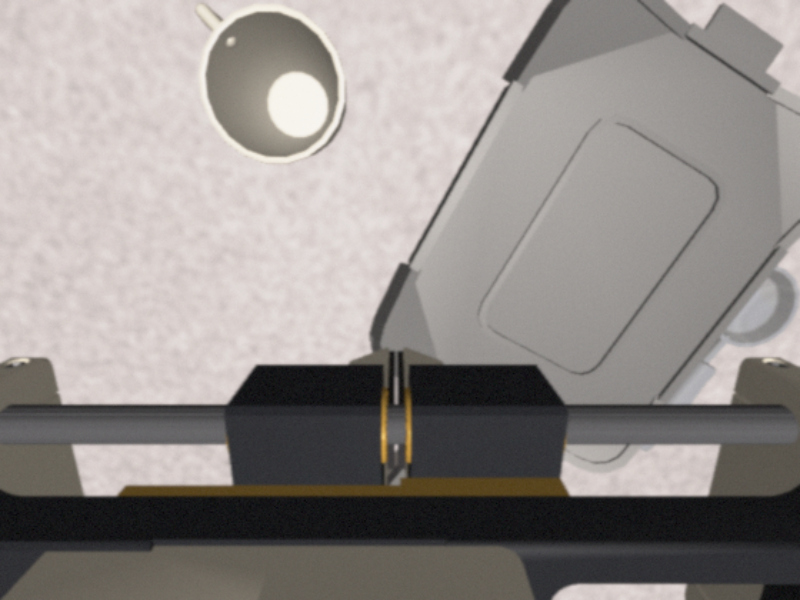

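The tool is over corner 1 with the fingers shut, near (395,360), and the lid's tip is just under them. Pressing now.

Call:
jog_arm(targets=[{"xyz":[0,0,0.15],"spin":0},{"xyz":[0,0,0.05],"spin":0},{"xyz":[0,0,0.03],"spin":0},{"xyz":[0,0,0.03],"spin":0},{"xyz":[0,0,0.03],"spin":0},{"xyz":[0,0,0.02],"spin":0},{"xyz":[0,0,0.01],"spin":0},{"xyz":[0,0,0],"spin":0},{"xyz":[0,0,0],"spin":0},{"xyz":[0,0,0],"spin":0}])

```text
time: 2.75
tool_pos: [494.8, 0.8, 74.1]
tcp_rot: [3.141, 0.0, 1.571]
contact_force: [-3.8, 0.1, 12.4]
grip_width: 0.2
finger_force: 6.0
```

Call:
jog_arm(targets=[{"xyz":[0,0,0.01],"spin":0},{"xyz":[0,0,0.01],"spin":0},{"xyz":[0,0,0],"spin":0},{"xyz":[0,0,0],"spin":0},{"xyz":[0,0,0],"spin":0},{"xyz":[0,0,0],"spin":0},{"xyz":[0,0,0],"spin":0},{"xyz":[0,0,0],"spin":0},{"xyz":[0,0,0],"spin":0},{"xyz":[0,0,0],"spin":0}])

```text
time: 4.0
tool_pos: [495.0, 0.8, 73.4]
tcp_rot: [3.14, 0.0, 1.571]
contact_force: [-6.2, 1.4, 21.0]
grip_width: 0.4
finger_force: 11.6
```

Call:
jog_arm(targets=[{"xyz":[0,0,-0.1],"spin":0},{"xyz":[0,0,-0.3],"spin":0},{"xyz":[-0.18,0.3,0],"spin":0},{"xyz":[-0.17,0.32,0],"spin":0},{"xyz":[-0.18,0.32,0],"spin":0},{"xyz":[-0.17,0.32,0],"spin":0},{"xyz":[0,0,0.15],"spin":0},{"xyz":[0,0,0.06],"spin":0},{"xyz":[0,0,0],"spin":0},{"xyz":[0,0,0],"spin":0}])

```text
time: 5.25
tool_pos: [595.1, -54.8, 87.0]
tcp_rot: [3.141, -0.0, 1.571]
contact_force: [-1.1, -0.3, -0.7]
grip_width: 0.2
finger_force: 0.0
```

```bash
python3 - <<'E'
from plant import bot
import cv2
o=bot.get_obs();print(o['tool_pos'],o['contact_force'],o['grip_width'],o['time'])
cv2.imwrite('pics/w3.png',cv2.resize(bot.capture('wrist'),(800,600)))
E
```

```text
[595.12186903 -54.79645537  87.02149033] [-1.10793341 -0.26964866 -0.67014617] 0.19095150288142548 5.25
```

View pics/w3.png

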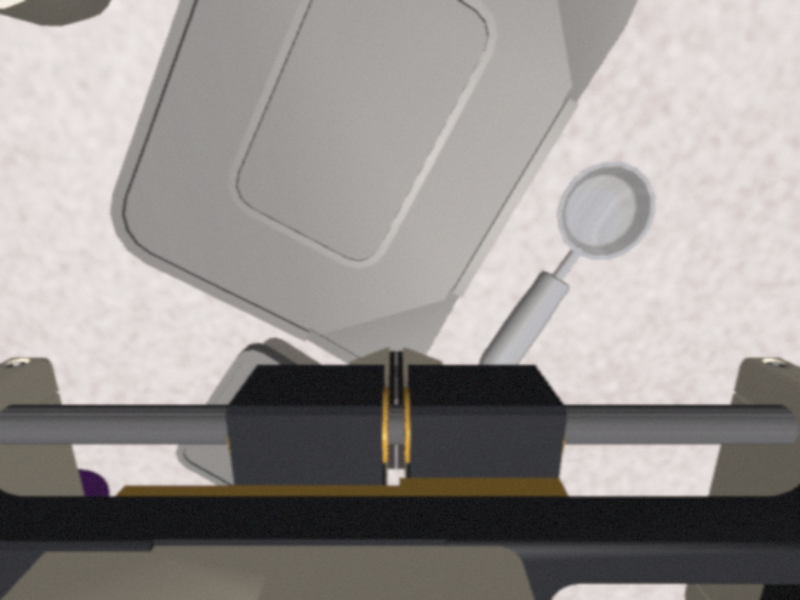

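Corner 1 is flat, with its tip at about (120,230), and corner 2 is under the fingers at about (395,360). Pressing corner 2.

Call:
jog_arm(targets=[{"xyz":[0,0,0.04],"spin":0},{"xyz":[0,0,0.03],"spin":0},{"xyz":[0,0,0.03],"spin":0},{"xyz":[0,0,0.03],"spin":0},{"xyz":[0,0,0.02],"spin":0},{"xyz":[0,0,0.02],"spin":0},{"xyz":[0,0,0.01],"spin":0},{"xyz":[0,0,0],"spin":0},{"xyz":[0,0,0],"spin":0},{"xyz":[0,0,0],"spin":0}])

```text
time: 6.55
tool_pos: [596.0, -55.6, 74.1]
tcp_rot: [3.139, 0.001, 1.571]
contact_force: [-4.6, -1.4, 13.1]
grip_width: 0.8
finger_force: 6.6
```

Call:
jog_arm(targets=[{"xyz":[0,0,0.02],"spin":0},{"xyz":[0,0,0],"spin":0},{"xyz":[0,0,0],"spin":0},{"xyz":[0,0,-0.1],"spin":0},{"xyz":[0,0,-0.25],"spin":0},{"xyz":[0.43,0.23,0],"spin":0},{"xyz":[0.43,0.23,0],"spin":0},{"xyz":[0.43,0.23,0],"spin":0},{"xyz":[0.42,0.24,0],"spin":0},{"xyz":[0,0,0],"spin":0}])

```text
time: 7.8
tool_pos: [670.0, 84.5, 97.8]
tcp_rot: [-3.141, -0.001, 1.574]
contact_force: [-0.5, -0.3, 0.3]
grip_width: 0.2
finger_force: 0.0
```

```bash
python3 - <<'E'
from plant import bot
import cv2
o=bot.get_obs();print(o['tool_pos'],o['contact_force'],o['grip_width'],o['time'])
cv2.imwrite('pics/w4.png',cv2.resize(bot.capture('wrist'),(800,600)))
E
```

```text
[669.98432559  84.52911015  97.76637831] [-0.48770661 -0.34737268  0.31853889] 0.22833470925609517 7.8
```

View pics/w4.png

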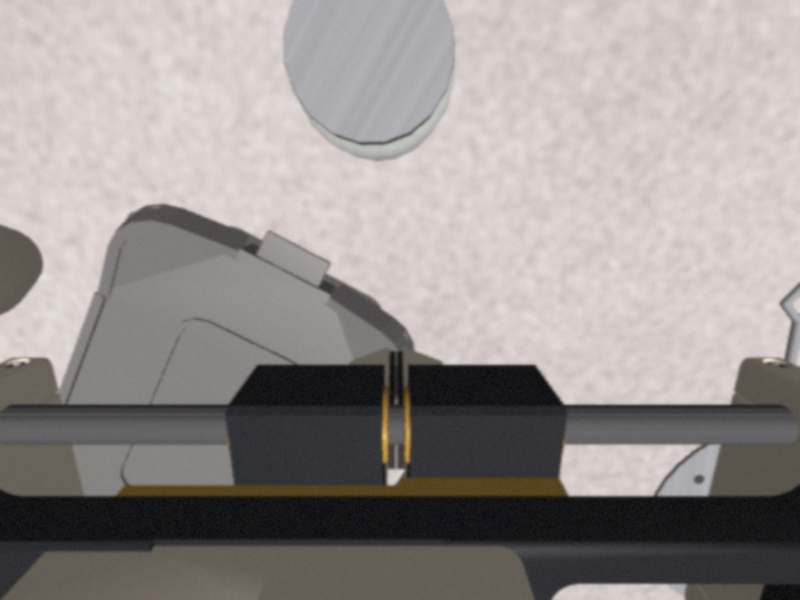

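Corner 3 is under the fingers at about (400,350), and the jar is well clear at (370,70). Pressing.

Call:
jog_arm(targets=[{"xyz":[-0.03,0,0.13],"spin":0},{"xyz":[0,0,0.05],"spin":0},{"xyz":[0,0,0.03],"spin":0},{"xyz":[0,0,0.03],"spin":0},{"xyz":[0,0,0.03],"spin":0},{"xyz":[0,0,0.02],"spin":0},{"xyz":[0,0,0.02],"spin":0},{"xyz":[0,0,0.01],"spin":0},{"xyz":[0,0,0],"spin":0},{"xyz":[0,0,0],"spin":0}])

```text
time: 9.1
tool_pos: [670.1, 79.2, 74.5]
tcp_rot: [3.14, 0.0, 1.571]
contact_force: [-2.4, -1.3, 9.4]
grip_width: 0.5
finger_force: 4.4
```

Call:
jog_arm(targets=[{"xyz":[0,0,0.02],"spin":0},{"xyz":[0,0,0.01],"spin":0},{"xyz":[0,0,0],"spin":0},{"xyz":[0,0,0],"spin":0},{"xyz":[0,0,0],"spin":0},{"xyz":[0,0,0],"spin":0},{"xyz":[0,0,0],"spin":0},{"xyz":[0,0,0],"spin":0},{"xyz":[0,0,0],"spin":0},{"xyz":[0,0,0],"spin":0}])

```text
time: 10.35
tool_pos: [671.5, 79.0, 73.9]
tcp_rot: [3.136, 0.0, 1.571]
contact_force: [-2.2, -1.9, 15.1]
grip_width: 0.3
finger_force: 7.5
```

Call:
jog_arm(targets=[{"xyz":[0,0,-0.1],"spin":0},{"xyz":[0,0,-0.3],"spin":0},{"xyz":[0.18,-0.3,0],"spin":0},{"xyz":[0.18,-0.32,0],"spin":0},{"xyz":[0.18,-0.32,0],"spin":0},{"xyz":[0.18,-0.32,0],"spin":0},{"xyz":[0,0,0],"spin":0},{"xyz":[0,0,0.1],"spin":0},{"xyz":[0,0,0],"spin":0},{"xyz":[0,0,0],"spin":0}])

```text
time: 11.6
tool_pos: [569.4, 136.4, 94.3]
tcp_rot: [-3.141, 0.0, 1.57]
contact_force: [0.8, 0.2, -0.2]
grip_width: 0.6
finger_force: 0.0
```

```bash
python3 - <<'E'
from plant import bot
import cv2
o=bot.get_obs();print(o['tool_pos'],o['contact_force'],o['grip_width'],o['time'])
cv2.imwrite('pics/w5.png',cv2.resize(bot.capture('wrist'),(800,600)))
E
```

```text
[569.41400903 136.38081201  94.33042298] [ 0.75527474  0.22048334 -0.22245596] 0.6293569866011688 11.6
```

View pics/w5.png

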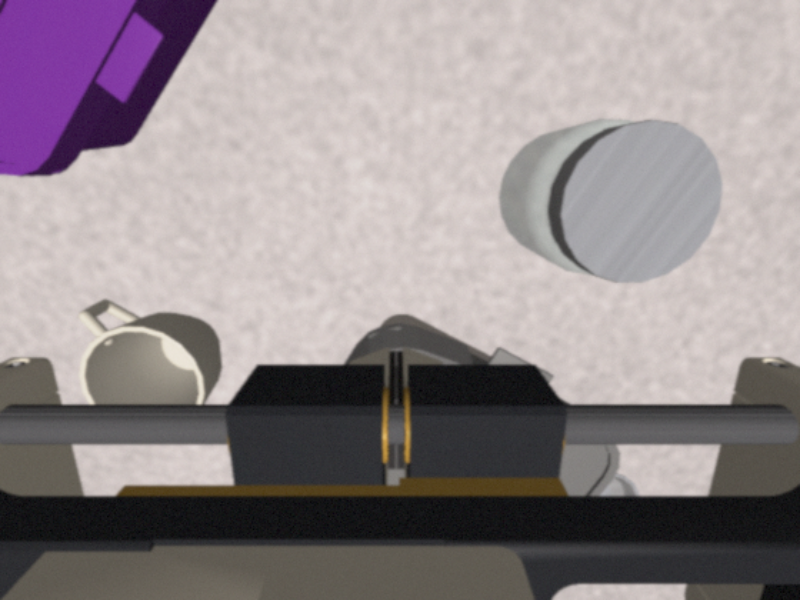

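Corner 4's tip shows slightly beyond the fingers, at (395,330). I'll shift about 4 mm outward and press.

Call:
jog_arm(targets=[{"xyz":[0.06,-0.01,0.07],"spin":0},{"xyz":[0,0,0.06],"spin":0},{"xyz":[0,0,0.03],"spin":0},{"xyz":[0,0,0.03],"spin":0},{"xyz":[0,0,0.03],"spin":0},{"xyz":[0,0,0.02],"spin":0},{"xyz":[0,0,0.02],"spin":0},{"xyz":[0,0,0.01],"spin":0},{"xyz":[0,0,0],"spin":0},{"xyz":[0,0,0],"spin":0}])

```text
time: 12.9
tool_pos: [568.4, 141.6, 74.3]
tcp_rot: [3.141, -0.0, 1.571]
contact_force: [-3.4, 0.5, 9.9]
grip_width: -0.0
finger_force: 5.3
```

Call:
jog_arm(targets=[{"xyz":[0,0,0.01],"spin":0},{"xyz":[0,0,0],"spin":0},{"xyz":[0,0,0],"spin":0},{"xyz":[0,0,0],"spin":0},{"xyz":[0,0,0],"spin":0},{"xyz":[0,0,0],"spin":0},{"xyz":[0,0,0],"spin":0},{"xyz":[0,0,0],"spin":0},{"xyz":[0,0,0],"spin":0},{"xyz":[0,0,0],"spin":0}])

```text
time: 14.15
tool_pos: [568.5, 141.7, 74.2]
tcp_rot: [3.14, -0.0, 1.571]
contact_force: [-4.7, 1.4, 14.2]
grip_width: 0.5
finger_force: 7.3
```

Call:
jog_arm(targets=[{"xyz":[0,0,0.02],"spin":0},{"xyz":[0,0,0],"spin":0},{"xyz":[0,0,-0.2],"spin":0},{"xyz":[0,0,-0.5],"spin":0},{"xyz":[0,0,-0.5],"spin":0},{"xyz":[-0.4,-0.1,-0.4],"spin":0},{"xyz":[-0.4,-0.1,-0.4],"spin":0},{"xyz":[-0.5,-0.2,0],"spin":0},{"xyz":[-0.47,-0.15,0],"spin":0},{"xyz":[0,0,0],"spin":0}])

```text
time: 15.4
tool_pos: [523.7, -2.3, 231.0]
tcp_rot: [3.142, 0.001, 1.567]
contact_force: [0.1, -0.0, 0.3]
grip_width: 0.1
finger_force: 0.0
```

```bash
python3 - <<'E'
from plant import bot
import cv2
o=bot.get_obs();print(o['tool_pos'],o['contact_force'],o['time'])
im=bot.capture('wrist')[30:270,225:450]
cv2.imwrite('pics/w6.png',cv2.convertScaleAbs(cv2.resize(im,None,fx=2.5,fy=2.5,interpolation=cv2.INTER_CUBIC),alpha=1.4))
E
```

```text
[523.69517786  -2.31982676 230.96694461] [ 0.11153794 -0.02740317  0.31140693] 15.4
```

View pics/w6.png

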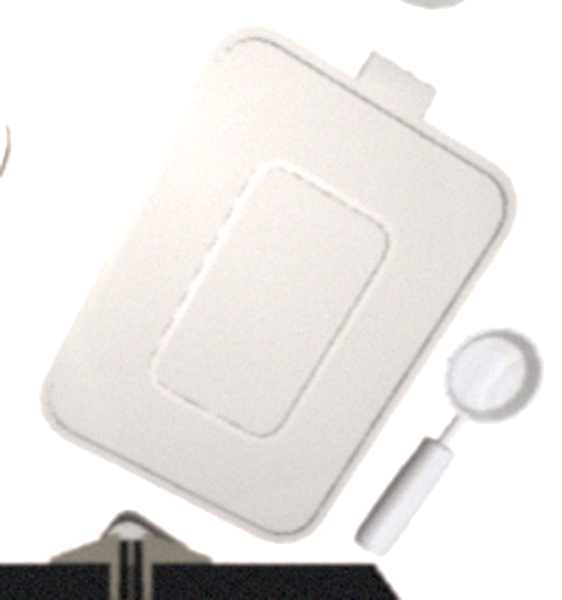

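The picture shows all four corners flat: (235,40), (505,200), (55,405) and (300,525). There are no dark folds left, the rim line runs unbroken, and the box hasn't moved. Handing in.

```bash
python3 -c "
from plant import bot
print(bot.close_job())"
```

```text
the job is handed in; nothing more can be done
None
```

All four lid corners are pressed shut and lie flat in the last picture, nothing in view has shifted noticeably, and I handed the job in at about 15.5 s; no verdict was shown.

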